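# Slide the tea carton down its lane between wet rails

## Robot

A 6-joint arm with a two-finger parallel gripper is mounted at the origin on a cart in front of the work surface, level with it; the furniture and walls round the work are solid. World frame = base frame: x ahead of the robot, y to its left, z up, the work surface at z = 0. Lengths are in mm, angles in rad, forces in N, time in s.
With the tool pointing down it reaches from about 325 to 925 mm from the base axis. Payload 3.1 kg.
Tool frame: the origin (TCP) lies between the finger pads; the fingertips stand 17 mm ahead of it and the grasp point (between the pads) lies 2 mm behind it (tip_reach is the distance from the TCP to the fingertips, in mm); z points along the fingers, y is the line along which they close (so a half turn about z gives the same grasp; the last joint's range is limited). The gripper opens to 85 mm and grips with 20 to 120 N. Pads are 22 mm wide; open, the fingers measure 114 mm over their backs; the gripper's body (76 mm by 85 mm) begins 54 mm behind the grasp point. The pads swing forward as they close: fully open they stand 13 mm farther back than shut.
Start: joints at [-1.286, 0.217, 1.613, -0, 1.311, -0.112], TCP at [241.565, -576.443, 248.3] pointing down, gripper open.
Joint ranges: [-2.75, 2.75], [-0.78, 2.1], [0.31, 2.55], [-1.13, 4.27], [0.13, 2.63], [-2.58, 2.58]. Speed limits (rad/s): [2.79, 2.79, 3.14, 3.14, 3.14, 3.14].

## Interface

Orientations are given as a rotation vector (axis times angle).
In Python, from rig import * gives the robot as it stands.
- The arm moves only by the shell command python3 -m jog 'ROWS'. ROWS is JSON, a list of rows, each a list of 3 entries, a list of its own where there are three numbers: the shift along the world's x, y, z normalised to -1 to 1, where 1 is 0.6 m, then the turn, a rotation vector about the world's x, y, z normalised to -1 to 1, where 1 is 90 degrees, then the closure, from 0 (fully open) to 1 (shut). A call has 1 to 12 rows; each row is the pose to reach, as a shift and turn from the pose commanded when the call began; what a row does not reach only later rows make up. A row lasts 1/12 s, in which the tool goes at most 41.7 mm and 7.16 degrees, less where a joint would pass 70% of its speed; a pose out of reach is approached as far as the arm can. A call with a number of a shift or a turn outside -1 to 1 is refused whole. A call with a gripper value outside its range is refused whole. The fingers move at their own pace and stop on an object; the grip force is fixed at half the most. Time passes only in rows, so rows that repeat a pose let the fingers close. It gives the time, the measured TCP pose, the force, the opening and the grip force at its end, in the units of the state.
- observe(): the state, without advancing time (a new reading comes with each control period).
- capture(name): name is "side" or "top" or "wrist"; returns the picture (480x640x3 uint8, red, green, blue); there is no depth.
- camera_info(name): a dict with "K" (3x3 intrinsics, pixels), "R" (3x3) and "t" (3): a world point X has camera coordinates R X + t. Camera axes: x right, y down, z forward; pixel columns grow to the right and rows downward; lengths in mm; the calibration is good to about 2 mm. The wrist camera is an equidistant fisheye: a pixel r from the principal point sees the ray r / f radians off the axis. A picture is of the moment at which its call begins: read the wrist's pose just before it. camera_info takes no time and is no camera call; for the wrist camera it gives the pose at the moment of the call.
- job_done(): hands the job in; it is judged then, once.
The state is a dict: "time_s": time; "joints": joint angles; "qvel": joint speeds; "joint_torque": joint torques, N m; "tool_pos": TCP position; "orientation": TCP orientation; "ft_force": force on the tool from outside, world axes, zero at the start; "torque": the same for the moment, N m; "width": finger opening in mm; "grip_force": force on a finger pad.
Only numpy, scipy, OpenCV 4.12 (cv2) and the standard library are available. Lean on these libraries where they do the work, as an engineer would, in place of code of your own. Each camera call takes 0.05 s, during which the arm holds its last target. There are 200 camera calls.

## Task

A carton of tea bags stands askew in front of its lane on the worktop: two low wooden guide rails with a steel stop at the far end. With the fingertips only, push the carton square and then straight down the middle of the lane until it is fully home against the steel stop. The rails have just been oiled and are still wet, so neither the carton nor the gripper may touch them; do not lift or tip the carton, and leave everything else standing where it is.

Things in the scene. Friction and masses are not known exactly. Their poses are not given: they have to be found in the camera images.
- lane: Fixed lane on the worktop: two parallel wooden rails with 114 mm clear between them (inner faces y = +57 and -57), joined at the far end by an upright steel stop plate, 45 high, face at x = +57.5; no floor plate. Origin: on the worktop, middle of the lane. x points down the lane from the open mouth (x = -57.5) to the stop, mostly to the robot's right and somewhat away; y toward the far rail; z up.
- lane_mouth (a point): Middle of the open mouth of the lane on the worktop, between the near ends of the rails; axes as those of the lane.
- carton_center (a point): Centre, 27.5 mm above the underside, of the loose cardboard carton with a paper band: 110 long (x), 90 wide (y), 55 high, about 0.25 kg. It stands before the mouth, up to 0.3 rad askew, 12 to 40 mm off the lane's line toward the lane's -y (the robot's side). Home, its centre is 2.5 mm past the lane's origin along x, with 12 mm free at each rail. Slides with a few newtons.
- rail_near: The wet wooden rail on the lane's -y side (the robot's side), 115 x 14 x 26; origin under its middle. Must not be touched.
- rail_far: The wet wooden rail on the lane's +y side, 115 x 14 x 26; origin under its middle. Must not be touched.
- timer: Bystander: pale green egg timer, 58 across, 55 high, outside the near rail; origin under its middle.
- salt: Bystander: round wooden salt cellar, 70 across, 68 high, outside the far rail; origin under its middle.
- oil: Bystander: corked oil bottle, 62 across, 149 high, behind the stop; origin under its middle.
- mug: Bystander: white mug, 82 x 112 x 94, at the right; origin under its middle.
- apple: Bystander: red apple, 70 across, at the left front; origin under its middle.
- carton: The same carton; origin under its middle on its underside, axes as above.
Not all that is in view belongs to the job. What is shaped like the carton but pink is not meant.

How it is judged (in metres and radians):
At the end, for the whole second after the job is handed in: The carton lies flat and still between the rails, its leading end within 6 mm of the steel stop, its centre within 12 mm of the lane's middle line and its long side within 0.12 rad of the lane's direction (x of carton_center in the frame of lane above -0.0035 m and y of carton_center in the frame of lane between -0.012 and 0.012 m and angle between the x axis of carton_center and the x axis of lane, either way round below 0.12 rad and angle between carton_center's own z axis and vertical below 0.05 rad and height (world z) of carton_center below 0.032 m and linear speed of carton below 0.01 m/s); the robot touches nothing.
It fails at once if something touches a wet rail (over 0.5 N) (contact force between any of rail_near, rail_far and anything else above 0.5 N).
It fails at once if the carton is lifted (centre over 10 mm up) or tipped (over 0.25 rad) (height (world z) of carton_center above 0.0375 m or angle between carton_center's own z axis and vertical above 0.25 rad).
It fails at once if a bystander is moved more than 15 mm (distance of any of timer, salt, oil, mug, apple from where it was at the start of the episode above 0.015 m).
It also fails if it takes over 45 s, if anything falls off the work surface, if the arm or the gripper's body presses on something with over 40 N, if the wrist force passes 120 N, or if a joint passes its speed limit or range.

## Working session

There is one attempt and no reset: what is moved stays moved. The work goes in short steps, Python scripts to look and compute and a shell command to move; the robot and the scene stay as the last step left them, time stands still between calls to the robot, and variables do not carry over. Pictures are saved under pics/ and viewed, at most 12 in all, crops included, and the job is handed in when it is done.

```bash
mkdir -p pics
python3 - <<'E'
from rig import *
import cv2
for n in("top","side"):
    cv2.imwrite(f"pics/{n}0.png",capture(n)[:,:,::-1])
    c=camera_info(n);print(n,c)
print(observe())
E
```

```text
top {'K': array([[623.60402513,   0.        , 315.27516099],
       [  0.        , 623.60402513, 238.18268869],
       [  0.        ,   0.        ,   1.        ]]), 'R': array([[ 0.33269185, -0.94296618,  0.01144171],
       [-0.82375558, -0.29649612, -0.48323575],
       [ 0.45906739,  0.15134342, -0.8754155 ]]), 't': array([-341.06794238,  440.94296096, 1642.8244826 ])}
side {'K': array([[606.13064262,   0.        , 325.39654877],
       [  0.        , 606.13064262, 251.82276028],
       [  0.        ,   0.        ,   1.        ]]), 'R': array([[-0.86295033, -0.50528724, -0.00123798],
       [-0.20582579,  0.3537532 , -0.91241132],
       [ 0.46146774, -0.78711084, -0.40927259]]), 't': array([397.11050138, 231.6028168 , 963.04971391])}
{'time_s': 0.1, 'joints': array([-1.28617931e+00,  2.17734345e-01,  1.61475455e+00,  1.48014445e-05,
        1.31131369e+00, -1.12204469e-01]), 'qvel': array([-0.00029654, -0.00154184, -0.00386622,  0.00125164, -0.00078783,
       -0.00069154]), 'joint_torque': array([-3.43488537e-04, -3.98076546e+01, -3.04968774e+01, -1.37920711e-04,
        4.24810438e-03, -5.68306660e-06]), 'tool_pos': array([ 241.38196455, -575.75746   ,  247.07429419]), 'orientation': array([-3.07779942e+00, -6.18803947e-01,  2.76306772e-04]), 'ft_force': array([0.27090138, 0.08343305, 0.16488556]), 'torque': array([-0.00180329, -0.02100469, -0.01883283]), 'grip_force': 0.0, 'width': 84.86850751279427}
```

View pics/top0.png

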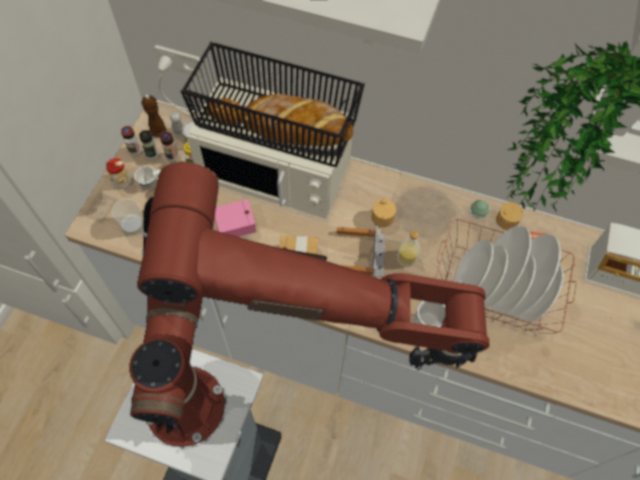

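View pics/side0.png

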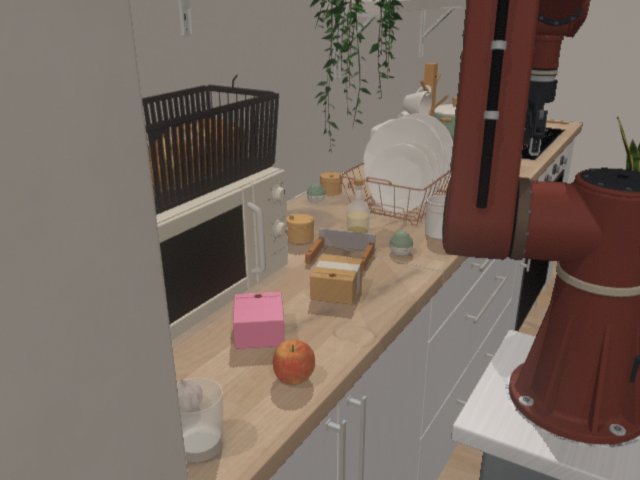

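The top view is blocked by the arm. The side view shows the carton at about (337,278), the lane rails at (316,250) and (368,255), the steel stop at (347,242), the timer at (401,243), the salt at (299,228) and the oil at (358,217). The pink decoy is at (259,320). Next, a rough ray-cast.

```bash
cat > h.py <<'E'
from rig import *
import cv2, numpy as np
def ray(n,uv,c=None):
    c=c or camera_info(n);K,R,t=map(np.array,(c["K"],c["R"],c["t"]))
    x=(uv[0]-K[0,2])/K[0,0];y=(uv[1]-K[1,2])/K[1,1]
    if n=="wrist":
        r=np.hypot(x,y);s=np.sin(r)/r if r>1e-9 else 1
        d=np.array([x*s,y*s,np.cos(r)])
    else: d=np.array([x,y,1.])
    return -R.T@t,R.T@d
def onz(n,uv,z,c=None):
    o,d=ray(n,uv,c);return (o+d*(z-o[2])/d[2])[:3]
E
python3 - <<'E'
from h import *
for k,uv,z in [("carton",(337,267),55),("stop top",(347,239),45),("railfar",(318,245),26),("railnear",(370,251),26),("salt",(299,240),0),("timer",(401,252),0),("oil",(358,232),0)]:
    print(k,onz("side",uv,z).round())
print(camera_info("wrist"))
im=cv2.imread("pics/side0.png")[180:330,240:440]
cv2.imwrite("pics/side0c.png",cv2.resize(im,None,fx=4,fy=4,interpolation=2))
E
```

```text
carton [ 507. -128.   55.]
stop top [ 572. -292.   45.]
railfar [ 635. -264.   26.]
railnear [ 512. -295.   26.]
salt [ 725. -318.    0.]
timer [ 469. -380.    0.]
oil [ 619. -442.    0.]
{'K': array([[371.64829954,   0.        , 324.202061  ],
       [  0.        , 371.64829954, 244.43883818],
       [  0.        ,   0.        ,   1.        ]]), 'R': array([[ 0.38638791, -0.92233488, -0.00165762],
       [-0.87903604, -0.36879201,  0.30213921],
       [-0.27928485, -0.11528583, -0.95326237]]), 't': array([-623.93781125,  -39.56273511,  378.89678579])}
```

View pics/side0c.png

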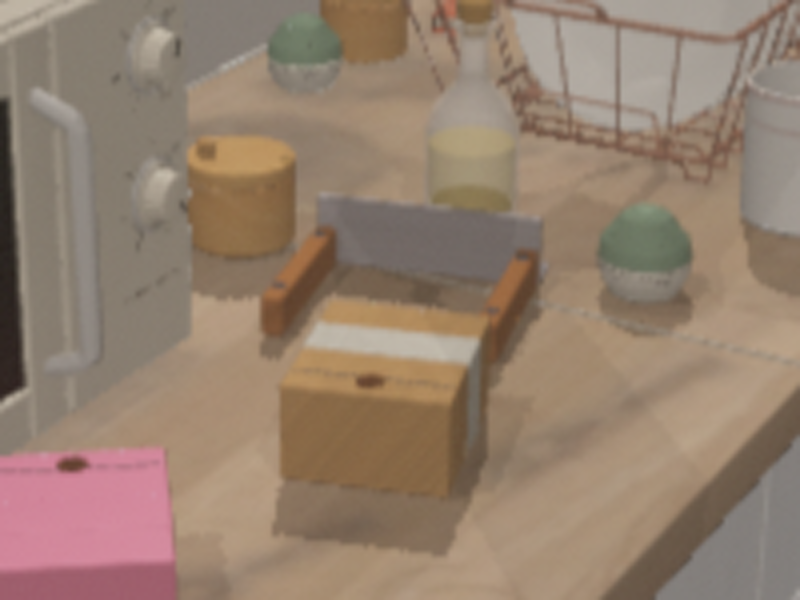

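The crop shows the carton skewed before the mouth, with its top centre near (337,267) in the full picture. The rails run to the stop and the carton is offset toward the near rail. I'll move above it for a wrist look.

```bash
python3 -m jog '[[[0.4,0.57,0.15],[0,0,0],0],[[0.4,0.57,0.15],[0,0,0],0],[[0.4,0.57,0.15],[0,0,0],0],[[0.4,0.57,0.15],[0,0,0],0],[[0.4,0.57,0.15],[0,0,0],0],[[0.4,0.57,0.15],[0,0,0],0],[[0.4,0.57,0.15],[0,0,0],0],[[0.4,0.57,0.15],[0,0,0],0],[[0.4,0.57,0.15],[0,0,0],0],[[0.4,0.57,0.15],[0,0,0],0],[[0.4,0.57,0.15],[0,0,0],0],[[0.4,0.57,0.15],[0,0,0],0]]'
python3 - <<'E'
from h import *
import pickle
pickle.dump(camera_info("wrist"),open("w1.pkl","wb"))
cv2.imwrite("pics/w1.png",capture("wrist")[:,:,::-1])
s=observe();print(s["time_s"],s["tool_pos"],s["orientation"])
E
```

```text
time_s: 1.1
tool_pos: [483.2, -232.0, 339.0]
orientation: [3.078, 0.627, 0.002]
ft_force: [0.7, -0.4, -0.5]
width: 85.5
grip_force: 0.0
1.15 [ 481.96012411 -233.52161633  338.19793057] [ 3.07851416e+00  6.23911584e-01 -8.84162879e-04]
```

View pics/w1.png

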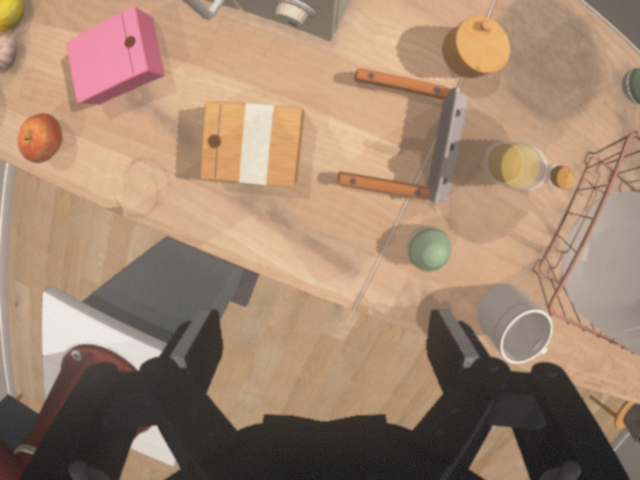

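The wrist view shows everything clearly. The carton top spans (202,102)–(303,186). The far rail runs (357,75)–(450,93), the near rail (340,179)–(428,193), and the stop is at (447,145). I'll use colour masks and project onto planes.

```bash
cat >> h.py <<'E'
def rect(n,img,c,box,lo,hi,z,close=9):
    m=cv2.inRange(cv2.cvtColor(img,cv2.COLOR_BGR2HSV),lo,hi);k=np.zeros_like(m);x0,y0,x1,y1=box;k[y0:y1,x0:x1]=m[y0:y1,x0:x1]
    k=cv2.morphologyEx(k,cv2.MORPH_CLOSE,np.ones((close,close)))
    q=max(cv2.findContours(k,0,cv2.CHAIN_APPROX_NONE)[0],key=cv2.contourArea)[:,0]
    p=np.array([onz(n,u,z,c)[:2] for u in q],np.float32)
    return q,cv2.minAreaRect(p)
E
python3 - <<'E'
from h import *
import pickle
c=pickle.load(open("w1.pkl","rb"));im=cv2.imread("pics/w1.png");h=cv2.cvtColor(im,cv2.COLOR_BGR2HSV)
for n,(u,v) in dict(carton=(285,150),carton2=(225,165),cside=(295,183),band=(256,150),railf=(400,83),railn=(385,185),table=(320,130),stop=(447,145)).items(): print(n,h[v,u])
for n,box,z in [("carton",(190,90,315,195),55),("railf",(345,60,447,105),26),("railn",(330,165,428,205),26)]:
    lo=(5,150,90) if n!="carton" else (5,120,120)
    q,r=rect("wrist",im,c,box,lo,(25,255,255),z,21 if n=="carton" else 5)
    print(n,q.min(0),q.max(0),r); print(cv2.boxPoints(r).round(1).tolist())
for n,p in dict(far=(357,75),farb=(450,95),n=(340,179),nb=(428,193)).items(): print(n,onz("wrist",p,26,c).round())
for n,p,z in [("timer",(430,250),30),("salt",(480,45),68),("oil base",(507,165),5)]: print(n,onz("wrist",p,z,c).round())
E
```

```text
carton [ 15 127 218]
carton2 [ 15 127 213]
cside [ 14 108 181]
band [ 18  33 230]
railf [ 12 149 202]
railn [ 12 151 201]
table [ 15  86 223]
stop [  9  32 166]
carton [201 102] [243 181] ((500.82135009765625, -99.9763412475586), (87.29031372070312, 44.76677703857422), 16.524921417236328)
[[452.6000061035156, -90.9000015258789], [465.29998779296875, -133.8000030517578], [549.0, -109.0], [536.2999877929688, -66.0999984741211]]
railf [374  73] [432  93] ((645.3352661132812, -265.0715026855469), (10.261636734008789, 70.98657989501953), 13.448291778564453)
[[632.0999755859375, -231.6999969482422], [648.5999755859375, -300.79998779296875], [658.5999755859375, -298.3999938964844], [642.0999755859375, -229.39999389648438]]
railn [358 178] [414 193] ((523.376220703125, -295.6651916503906), (9.469569206237793, 69.58773803710938), 13.193421363830566)
[[510.79998779296875, -262.8999938964844], [526.7000122070312, -330.6000061035156], [535.9000244140625, -328.5], [520.0, -260.70001220703125]]
far [ 630. -211.   26.]
farb [ 658. -322.   26.]
n [ 508. -242.   26.]
nb [ 537. -348.   26.]
timer [ 473. -382.   30.]
salt [ 719. -320.   68.]
oil base [ 618. -441.    5.]
```

```bash
cat >> h.py <<'E'
def lane_carton(im,c,boxes,n="wrist"):
    F=rect(n,im,c,boxes[0],(4,122,90),(22,255,255),26,5)
    N=rect(n,im,c,boxes[1],(4,122,90),(22,255,255),26,5)
    pf,pn=np.array(F[1][0]),np.array(N[1][0])
    return F,N
E
python3 - <<'E'
from h import *
import pickle
c=pickle.load(open("w1.pkl","rb"));im=cv2.imread("pics/w1.png")
for r in lane_carton(im,c,[(345,60,455,105),(330,165,435,205)]): print(r[0].min(0),r[0].max(0),r[1])
h=cv2.cvtColor(im,cv2.COLOR_BGR2HSV)
m=((h[...,1]>107)|((h[...,1]<50)&(h[...,2]>205))).astype(np.uint8)*255
k=np.zeros_like(m);k[95:190,195:310]=m[95:190,195:310]
k=cv2.morphologyEx(cv2.morphologyEx(k,cv2.MORPH_OPEN,np.ones((3,3))),cv2.MORPH_CLOSE,np.ones((9,9)))
q=max(cv2.findContours(k,0,1)[0],key=cv2.contourArea)[:,0]
p=np.array([onz("wrist",u,55,c)[:2] for u in q],np.float32)
r=cv2.minAreaRect(p);print(q.min(0),q.max(0),r,cv2.boxPoints(r).round(1).tolist())
cv2.drawContours(im,[q.reshape(-1,1,2)],-1,(255,0,0),1)
cv2.imwrite("pics/w1m.png",cv2.resize(im[50:220,180:480],None,fx=2.6,fy=2.6))
# carton top corners picked by eye
for u in [(205,102),(303,107),(297,187),(202,180)]: print(u,onz("wrist",u,55,c).round(1))
E
```

```text
[356  69] [448  97] ((644.4835205078125, -263.9195556640625), (14.607303619384766, 112.66987609863281), 14.129204750061035)
[338 173] [429 197] ((522.7222900390625, -294.0257263183594), (14.348919868469238, 112.85824584960938), 14.25963306427002)
[200 102] [303 187] ((510.2709045410156, -131.43850708007812), (89.40359497070312, 111.84713745117188), 16.29677391052246) [[451.70001220703125, -90.30000305175781], [483.1000061035156, -197.6999969482422], [568.9000244140625, -172.60000610351562], [537.5, -65.19999694824219]]
(205, 102) [536.  -65.8  55. ]
(303, 107) [ 569.  -171.1   55. ]
(297, 187) [ 484.6 -199.    55. ]
(202, 180) [451.3 -94.   55. ]
```

View pics/w1m.png

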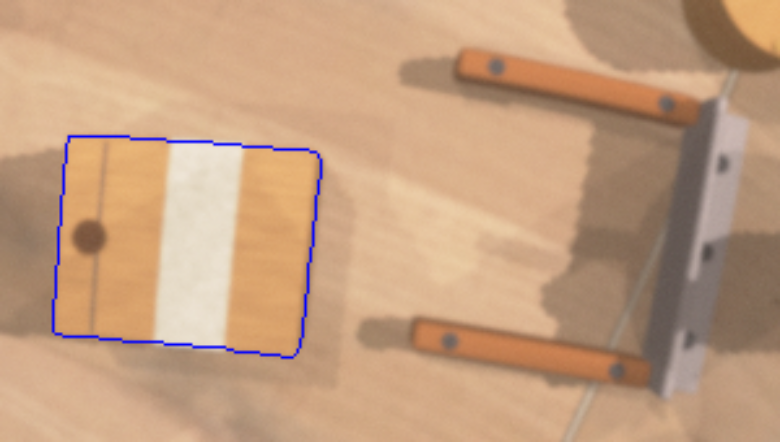

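```bash
python3 -m jog '[[[-0.067,0.142,-0.36],[0,0,-0.095],0.3],[[-0.067,0.142,-0.36],[0,0,-0.095],0.3],[[-0.067,0.142,-0.36],[0,0,-0.095],0.3],[[-0.067,0.142,-0.36],[0,0,-0.095],0.3],[[-0.067,0.142,-0.36],[0,0,-0.095],0.3],[[-0.067,0.142,-0.36],[0,0,-0.095],0.3],[[-0.067,0.142,-0.36],[0,0,-0.095],0.3],[[-0.067,0.142,-0.36],[0,0,-0.095],0.3],[[-0.067,0.142,-0.36],[0,0,-0.095],0.3]]'
python3 - <<'E'
from h import *
import pickle
pickle.dump(camera_info("wrist"),open("w2.pkl","wb"))
cv2.imwrite("pics/w2.png",capture("wrist")[:,:,::-1])
E
```

```text
time_s: 1.9
tool_pos: [442.6, -151.3, 123.9]
orientation: [3.115, 0.386, 0.004]
ft_force: [0.1, -0.3, 1.0]
width: 59.7
grip_force: 0.0
```

View pics/w2.png

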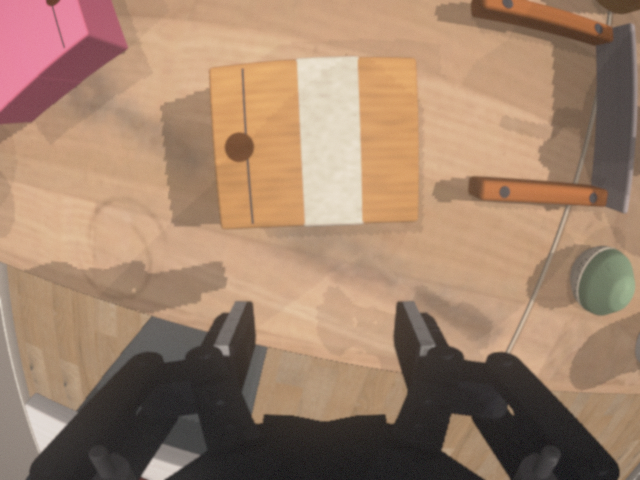

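The wrist view shows the carton at (210..417, 57..228). The fingertips at (235,310) and (410,310) stand clear on its near side, and the rail mouth at (472,190) is well ahead. I'll re-measure from here.

```bash
cat >> h.py <<'E'
def meas(im,c,bf,bn,bc):
    """rails and carton -> lane frame from rails; None boxes use stored lane"""
    import os
    if bf:
        F,N=lane_carton(im,c,[bf,bn])
        for r in(F,N): print("rail",r[0].min(0),r[0].max(0),np.round(r[1][0],1),np.round(r[1][1],1),round(r[1][2],2))
    h=cv2.cvtColor(im,cv2.COLOR_BGR2HSV)
    m=((h[...,1]>107)|((h[...,1]<50)&(h[...,2]>200))).astype(np.uint8)*255
    x0,y0,x1,y1=bc;k=np.zeros_like(m);k[y0:y1,x0:x1]=m[y0:y1,x0:x1]
    k=cv2.morphologyEx(cv2.morphologyEx(k,cv2.MORPH_OPEN,np.ones((3,3))),cv2.MORPH_CLOSE,np.ones((9,9)))
    q=max(cv2.findContours(k,0,1)[0],key=cv2.contourArea)[:,0]
    p=np.array([onz("wrist",u,55,c)[:2] for u in q],np.float32)
    r=cv2.minAreaRect(p);print("carton",q.min(0),q.max(0),r)
    return np.array(r[0])
def lane(p,o=(583.6,-279.0),a=14.2):
    a=np.radians(a);d=np.array(p[:2])-o
    return (d@[np.sin(a),-np.cos(a)]).round(1),(d@[np.cos(a),np.sin(a)]).round(1)
E
python3 - <<'E'
from h import *
import pickle
c=pickle.load(open("w2.pkl","rb"));im=cv2.imread("pics/w2.png")
print(lane(meas(im,c,None,None,(195,45,430,240))))
N=rect("wrist",im,c,(460,170,605,215),(4,122,90),(22,255,255),26,5);print(N[0].min(0),N[0].max(0),N[1],lane(N[1][0]))
print([onz("wrist",u,26,c).round(1) for u in [(472,178),(472,200)]])
print([lane(onz("wrist",u,26,c)) for u in [(472,178),(472,200),(475,8)]])
print(lane(observe()["tool_pos"]))
E
```

```text
carton [209  57] [418 228] ((510.1968078613281, -129.68954467773438), (88.95478820800781, 109.0379638671875), 16.46864128112793)
(np.float64(-162.8), np.float64(-34.5))
[470 177] [604 205] ((522.2507934570312, -288.78021240234375), (15.216166496276855, 119.15552520751953), 14.380845069885254) (np.float64(-5.6), np.float64(-61.9))
[array([ 514.4, -230.6,   26. ]), array([ 500.8, -235.2,   26. ])]
[(np.float64(-63.9), np.float64(-55.2)), (np.float64(-62.8), np.float64(-69.5)), (np.float64(-62.9), np.float64(56.3))]
(np.float64(-157.9), np.float64(-104.6))
```

```bash
python3 -m jog '[[[0,0,-0.069],[0,0,0],0.3],[[0,0,-0.138],[0,0,0],0.3],[[0,0,-0.157],[0,0,0],0.3],[[0,0,-0.157],[0,0,0],0.3],[[0.012,0.003,-0.157],[0,0,0],0.3],[[0.02,0.005,-0.157],[0,0,0],0.3],[[0.028,0.007,-0.157],[0,0,0],0.3],[[0.036,0.009,-0.157],[0,0,0],0.3],[[0.044,0.011,-0.157],[0,0,0],0.3],[[0.052,0.013,-0.157],[0,0,0],0.3],[[0.058,0.015,-0.157],[0,0,0],0.3],[[0.064,0.016,-0.157],[0,0,0],0.3]]'
python3 - <<'E'
from h import *
import pickle
pickle.dump(camera_info("wrist"),open("w3.pkl","wb"))
cv2.imwrite("pics/w3.png",capture("wrist")[:,:,::-1])
print(lane(observe()["tool_pos"]),observe()["tool_pos"])
E
```

```text
time_s: 2.95
tool_pos: [480.1, -139.4, 28.3]
orientation: [3.117, 0.388, -0.0]
ft_force: [-3.6, -0.8, 2.2]
width: 59.6
grip_force: 1.6
(np.float64(-160.5), np.float64(-65.4)) [ 480.84940024 -139.4251998    28.31841177]
```

View pics/w3.png

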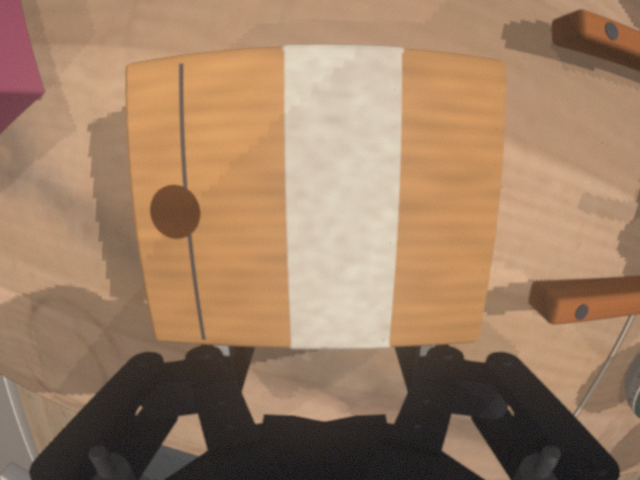

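The carton fills (127..505, 45..348) and sits square against both fingertips. The mouth ends of the rails are at (555,35) and (533,300).

Run:
```python
from h import *
import pickle
c=pickle.load(open("w3.pkl","rb"));im=cv2.imread("pics/w3.png")
print(lane(meas(im,c,None,None,(115,35,515,345))))
print([lane(onz("wrist",u,55,c)) for u in [(128,66),(505,62),(482,340),(157,340)]])
print([lane(onz("wrist",u,26,c)) for u in [(533,282),(555,43)]], [lane(onz("wrist",u,26,c)) for u in [(600,278),(630,67)]])
```

```text
carton [125  45] [505 344] ((533.2830200195312, -123.01434326171875), (88.21208953857422, 107.86904907226562), 14.15620231628418)
(np.float64(-163.6), np.float64(-10.5))
[(np.float64(-216.3), np.float64(32.6)), (np.float64(-109.9), np.float64(33.0)), (np.float64(-108.1), np.float64(-53.9)), (np.float64(-216.6), np.float64(-54.2))]
[(np.float64(-72.9), np.float64(-46.3)), (np.float64(-71.8), np.float64(51.5))] [(np.float64(-33.0), np.float64(-46.1)), (np.float64(-28.1), np.float64(50.8))]
```

```bash
python3 -m jog '[[[0.006,0.0015,0],[0,0,0],0.3],[[0.012,0.003,0],[0,0,0],0.3],[[0.018,0.0045,0],[0,0,0],0.3],[[0.018,0.0045,0],[0,0,0],0.3],[[0.018,0.0045,0],[0,0,0],0.3],[[-0.02,-0.005,0],[0,0,0],0.3],[[-0.02,-0.005,0],[0,0,0],0.3],[[-0.02,-0.005,0.07],[0,0,0],0.3],[[-0.02,-0.005,0.14],[0,0,0],0.3],[[-0.02,-0.005,0.21],[0,0,0],0.3],[[-0.02,-0.005,0.28],[0,0,0],0.3],[[-0.02,-0.005,0.28],[0,0,0],0.3]]'
python3 - <<'E'
from h import *
import pickle
pickle.dump(camera_info("wrist"),open("w4.pkl","wb"))
im=capture("wrist")[:,:,::-1];cv2.imwrite("pics/w4.png",im)
print(observe()["joints"].round(2),lane(observe()["tool_pos"]))
E
```

```text
time_s: 4.0
tool_pos: [474.1, -145.0, 205.9]
orientation: [3.108, 0.386, 0.026]
ft_force: [0.9, -0.0, 1.3]
width: 59.7
grip_force: 0.0
[-0.44 -0.03  1.97  0.    1.19  0.88] (np.float64(-157.8), np.float64(-74.6))
```

View pics/w4.png

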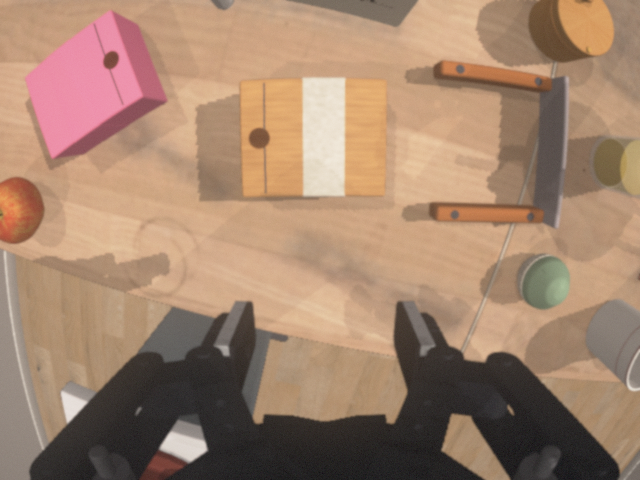

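The carton, at (240..386, 78..197), is square in front of the lane, whose rails end at (435,70) and (432,212). The pink box's nearest corner is about (165,98).

Run:
```python
from h import *
import pickle
c=pickle.load(open("w4.pkl","rb"));im=cv2.imread("pics/w4.png")
p=meas(im,c,(425,50,548,95),(422,195,540,227),(228,66,398,208));print(lane(p))
print("rails' lane",[lane(onz("wrist",u,26,c)) for u in [(435,76),(432,204),(540,89),(535,207)]])
print("pink top",[lane(onz("wrist",u,50,c)) for u in [(165,98),(112,12)]],"bottom-ish",lane(onz("wrist",(165,100),0,c)))
```

```text
rail [434  61] [547  90] [ 642.5 -258. ] [ 16.  113.9] 14.01
rail [431 203] [539 222] [ 523.  -289.1] [ 15.6 113.8] 14.2
carton [240  78] [386 197] ((544.7644653320312, -120.37640380859375), (89.25141143798828, 109.1815185546875), 14.593786239624023)
(np.float64(-163.3), np.float64(1.3))
rails' lane [(np.float64(-62.0), np.float64(55.7)), (np.float64(-61.4), np.float64(-54.4)), (np.float64(42.8), np.float64(56.9)), (np.float64(44.8), np.float64(-54.4))]
pink top [(np.float64(-279.8), np.float64(37.5)), (np.float64(-332.8), np.float64(121.4))] bottom-ish (np.float64(-301.4), np.float64(42.0))
```

```bash
python3 -m jog '[[[0.097,0.157,0],[0,0,0.5],0.5],[[0.097,0.157,0],[0,0,0.5],0.5],[[0.097,0.157,0],[0,0,0.5],0.5],[[0.097,0.157,0],[0,0,0.5],0.5],[[0.097,0.157,0],[0,0,0.5],0.5],[[0.097,0.157,0],[0,0,0.5],0.5],[[0.097,0.157,0],[0,0,1],0.5],[[0.097,0.157,0],[0,0,1],0.5],[[0.097,0.157,0],[0,0,1],0.5],[[0.097,0.157,0],[0,0,1],0.5],[[0.097,0.157,0],[0,0,1],0.5],[[0.097,0.157,0],[0,0,1],0.5]]'
python3 -m jog '[[[0,0,0],[0,0,0],0.5],[[0,0,0],[0,0,0],0.5],[[0,0,0],[0,0,0],0.5]]'
python3 - <<'E'
from h import *
import pickle
pickle.dump(camera_info("wrist"),open("w5.pkl","wb"))
im=capture("wrist")[:,:,::-1];cv2.imwrite("pics/w5.png",im)
s=observe();print(lane(s["tool_pos"]),s["tool_pos"].round(1));o=s["orientation"];print(np.degrees(2*np.arctan2(o[1],o[0])))
E
```

```text
time_s: 5.05
tool_pos: [525.3, -47.9, 193.9]
orientation: [-2.008, -2.413, 0.001]
ft_force: [-0.0, -0.6, 0.9]
width: 42.5
grip_force: 0.0
time_s: 5.3
tool_pos: [525.6, -48.2, 195.0]
orientation: [-2.019, -2.405, 0.001]
ft_force: [-0.0, 0.5, 0.1]
width: 42.7
grip_force: 0.0
(np.float64(-237.9), np.float64(0.5)) [525.7 -48.3 195.3]
-259.99553092557824
```

View pics/w5.png

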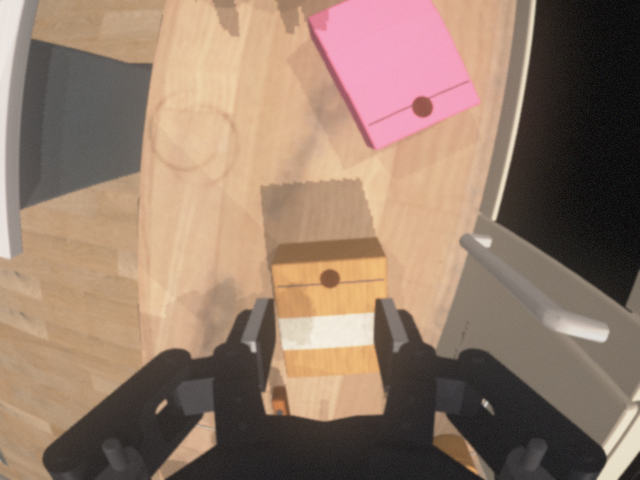

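The carton rear's top edge runs (274,264)–(386,257) and the pink corner is at (377,148). There is a clear gap between them for the fingers. The turn still lacks about 4.2°.

```bash
python3 - <<'E'
from h import *
import pickle
c=pickle.load(open("w5.pkl","rb"))
print("rear top",[lane(onz("wrist",u,55,c)) for u in [(274,264),(386,257)]],"bottom",[lane(onz("wrist",u,0,c)) for u in [(277,245),(380,240)]])
print("pink",[lane(onz("wrist",u,50,c)) for u in [(377,148)]])
E
python3 -m jog '[[[0,0,0],[0,0,0.047],0.5],[[0,0,-0.07],[0,0,0.047],0.5],[[0,0,-0.14],[0,0,0.047],0.5],[[0,0,-0.14],[0,0,0.047],0.5]]'
```

```text
rear top [(np.float64(-218.3), np.float64(-40.6)), (np.float64(-217.7), np.float64(45.3))] bottom [(np.float64(-216.4), np.float64(-45.2)), (np.float64(-214.3), np.float64(48.4))]
pink [(np.float64(-299.8), np.float64(42.4))]
time_s: 5.68
tool_pos: [519.2, -46.9, 103.9]
orientation: [-1.92, -2.468, 0.011]
ft_force: [-2.8, 1.3, -1.3]
width: 42.7
grip_force: 0.0
```

```bash
python3 -m jog '[[[-0.003,0.011,0],[0,0,0],0.5],[[-0.003,0.011,0],[0,0,0],0.5],[[-0.003,0.011,-0.05],[0,0,0],0.5],[[-0.003,0.011,-0.1],[0,0,0],0.5],[[-0.003,0.011,-0.14],[0,0,0],0.5],[[-0.003,0.011,-0.14],[0,0,0],0.5],[[-0.003,0.011,-0.14],[0,0,0],0.5]]'
python3 - <<'E'
from h import *
s=observe();print(lane(s["tool_pos"]),s["tool_pos"].round(1));o=s["orientation"];print(np.degrees(2*np.arctan2(o[1],o[0])))
E
```

```text
time_s: 6.27
tool_pos: [525.2, -41.8, 29.5]
orientation: [1.926, 2.481, 0.001]
ft_force: [-0.3, 0.0, 0.8]
width: 42.7
grip_force: 0.0
(np.float64(-244.2), np.float64(1.5)) [525.2 -41.8  29.5]
104.35451912978037
```

```bash
python3 -m jog '[[[0.0029,-0.0113,0],[0,0,0],0.5],[[0.0057,-0.0226,0],[0,0,0],0.5],[[0.0086,-0.0339,0],[0,0,0],0.5],[[0.0114,-0.0452,0],[0,0,0],0.5],[[0.0143,-0.0565,0],[0,0,0],0.5],[[0.0172,-0.0678,0],[0,0,0],0.5],[[0.02,-0.0791,0],[0,0,0],0.5],[[0.0229,-0.0904,0],[0,0,0],0.5],[[0.0257,-0.1017,0],[0,0,0],0.5],[[0.0272,-0.1074,0],[0,0,0],0.5],[[0.0272,-0.1074,0],[0,0,0],0.5]]'
python3 - <<'E'
from h import *
import pickle
pickle.dump(camera_info("wrist"),open("w6.pkl","wb"))
im=capture("wrist")[:,:,::-1];cv2.imwrite("pics/w6.png",im)
sd=capture("side")[:,:,::-1];cv2.imwrite("pics/s6.png",sd);tp=capture("top")[:,:,::-1];cv2.imwrite("pics/t6.png",tp)
a=cv2.resize(sd[200:300,290:410],(480,400),interpolation=2);b=cv2.resize(im,(320,240));d=cv2.resize(tp[190:290,260:420],(320,200))
o=np.zeros((440,800,3),np.uint8);o[:400,:480]=a;o[:240,480:]=b;o[240:,480:]=d;cv2.imwrite("pics/c6.png",o)
s=observe();print(lane(s["tool_pos"]),s["tool_pos"].round(1))
E
```

```text
time_s: 7.18
tool_pos: [543.1, -107.9, 30.7]
orientation: [1.925, 2.477, 0.004]
ft_force: [-0.2, 1.4, 5.1]
width: 42.9
grip_force: 0.4
(np.float64(-175.7), np.float64(2.7)) [ 543.1 -108.    30.8]
```

View pics/c6.png

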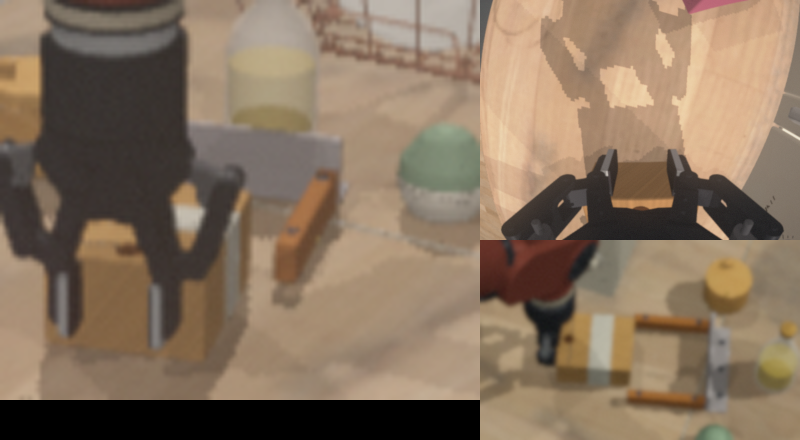

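The side inset shows the fingers square on the rear face. The top inset shows the carton at the mouth, with the rails at rows 322 and 398 of the inset. I'll measure in the top view with planes at the right heights.

```bash
cat >> h.py <<'E'
def topm(im):
    B=np.array([260,190])
    # print lane-frame y of edges along scanlines perpendicular to the lane: saturation mask of carton
    h=cv2.cvtColor(im,cv2.COLOR_BGR2HSV);out={}
    for n,z in(("rail",26),("carton",55)):
        m=cv2.inRange(h,(4,135,60),(25,255,255));m[:190]=0;m[290:]=0;m[:,:260]=0;m[:,372:]=0
        out[n]=m
    return out["rail"],h
E
python3 - <<'E'
from h import *
im=cv2.imread("pics/t6.png");c=camera_info("top")
h=cv2.cvtColor(im,cv2.COLOR_BGR2HSV)
for n,p in dict(carton=(312,250),carton2=(328-1,235),railf=(345,221),railn=(345,268-1),table=(345,245)).items(): print(n,h[p[1],p[0]])
def prof(x0,x1,col=1): return h[225-15:290,x0:x1,col].mean(1).round().astype(int)
print("carton col 322",prof(320,324)); print("rails col 340", prof(339,342))
print("row 245",h[243:247,280:360,1].mean(0).round().astype(int))
E
```

```text
carton [ 18 135 153]
carton2 [ 18 113 176]
railf [ 17  76 179]
railn [ 15 175 153]
table [ 17  87 168]
carton col 322 [42 40 41 41 41 44 44 54 62 68 70 71 73 76 79 78 67 46 31 26 26 26 26 26
 26 26 26 26 26 27 26 26 26 26 26 26 27 26 27 27 27 27 27 29 30 31 31 31
 33 33 33 38 54 74 80 80 81 81 81 83 82 85 85 84 86 87 89 89 87 86 86 86
 87 87 86 85 82 82 80 79]
rails col 340 [ 75  75  75  75  75  75  77  77  78  77  77  76  76  76  77  81  95 124
 149 164 174 176 168 147 116  95  89  87  85  84  84  86  86  88  89  89
  89  90  87  88  87  82  80  78  79  80  79  78  78  77  78  77  79  81
  91 107 122 142 160 173 169 143 111  91  86  82  81  82  83  84  86  86
  85  84  86  87  87  87  87  86]
row 245 [ 78  80  80  82  82  82  82  83  75  52  18   9   7   6   8   8  18  80
 130 141 142 142 140 140 136 132 138 141 141 142 142 142 140 122  83  47
  31  27  26  26  26  26  26  26  36  60 102 132 138 139 140 140 138 138
 136 129 112  95  88  88  89  88  87  86  86  86  85  84  84  83  83  84
  84  84  84  84  85  87  87  89]
```

Run:
```python
from h import *
f=lambda u,v,z:lane(onz("top",(u,v),z))
print("nearrail inner top(-57)",f(340,264.7,26),"near rail outer bottom(-71)",f(340,271.9,0),"far outer top(71)",f(340,226.8,26),"far inner bottom(57)",f(340,234.1,0))
print("carton far top",f(321.5,226.3,55),"near bottom",f(321.5,261.8,0),"front top",f(336,245,55))
```

```text
nearrail inner top(-57) (np.float64(-39.2), np.float64(-57.8)) near rail outer bottom(-71) (np.float64(-37.3), np.float64(-68.4)) far outer top(71) (np.float64(-48.4), np.float64(69.5)) far inner bottom(57) (np.float64(-46.5), np.float64(59.0))
carton far top (np.float64(-103.3), np.float64(49.0)) near bottom (np.float64(-94.4), np.float64(-40.5)) front top (np.float64(-55.8), np.float64(-9.5))
```

```bash
python3 -m jog '[[[0.0024,-0.0112,0],[0,0,0],0.5],[[0.0048,-0.0224,0],[0,0,0],0.5],[[0.0072,-0.0336,0],[0,0,0],0.5],[[0.0096,-0.0448,0],[0,0,0],0.5],[[0.012,-0.056,0],[0,0,0],0.5],[[0.0144,-0.0672,0],[0,0,0],0.5],[[0.0168,-0.0784,0],[0,0,0],0.5],[[0.0193,-0.0897,0],[0,0,0],0.5],[[0.0193,-0.0897,0],[0,0,0],0.5],[[0.0193,-0.0897,0],[0,0,0],0.5]]'
python3 - <<'E'
from h import *
tp=capture("top")[:,:,::-1];cv2.imwrite("pics/t7.png",tp)
sd=capture("side")[:,:,::-1]
o=np.zeros((500,800,3),np.uint8);o[:500,:400]=cv2.resize(tp[200:300,300:380],(400,500),interpolation=2);o[:400,400:]=cv2.resize(sd[200:300,290:390],(400,400),interpolation=2);cv2.imwrite("pics/c7.png",o)
s=observe();print(lane(s["tool_pos"]),s["tool_pos"].round(1),s["ft_force"].round(1))
h=cv2.cvtColor(tp.copy(),cv2.COLOR_BGR2HSV)
for x in (340,346,352): print(x,h[212:285,x-1:x+2,1].mean(1).round().astype(int))
print(h[243:247,300:375,1].mean(0).round().astype(int))
E
```

```text
time_s: 8.17
tool_pos: [554.6, -162.4, 30.7]
orientation: [1.924, 2.476, 0.002]
ft_force: [0.1, -0.4, 5.5]
width: 42.8
grip_force: 0.0
(np.float64(-120.2), np.float64(0.5)) [ 554.6 -162.3   30.7] [ 0.1 -1.   4.9]
340 [ 72  74  74  75  76  76  77  77  77  75  75  75  77  81  94 117 105  57
  33  27  26  26  25  25  26  25  25  27  26  26  26  26  26  26  26  26
  26  26  25  25  26  26  26  27  29  29  30  32  32  31  33  41  65  99
 123 140 160 172 169 143 112  92  84  83  82  82  86  87  87  86  86  84
  86]
346 [ 73  74  74  74  74  71  72  73  74  74  75  75  74  76  85 108 136 133
 112 101 101 102 105 107 108 110 113 113 115 117 119 119 120 122 122 123
 124 125 126 127 128 128 129 132 134 138 140 145 142 142 145 146 152 165
 171 175 174 179 177 156 121  98  87  84  81  81  80  81  82  83  85  86
  86]
352 [ 74  74  74  75  74  75  73  74  77  77  77  77  75  75  80  95 128 155
 152 141 136 135 136 137 136 136 138 137 139 139 140 138 139 138 137 138
 137 137 137 138 137 137 138 138 138 141 141 136 135 133 133 134 133 142
 153 167 173 177 178 171 144 108  90  84  81  81  80  82  80  81  82  86
  88]
[ 80  82  81  82  82  82  81  82  72  35   6   4   5   5  12  22  38  98
 130 140 144 144 142 138 134 138 139 141 140 140 140 138 124  86  49  32
  26  26  26  26  26  26  26  32  50  93 131 138 138 138 140 138 138 137
 130 115  97  88  89  90  90  90  90  88  90  91  91  92  91  92  92  91
  86  69  31]
```

View pics/c7.png

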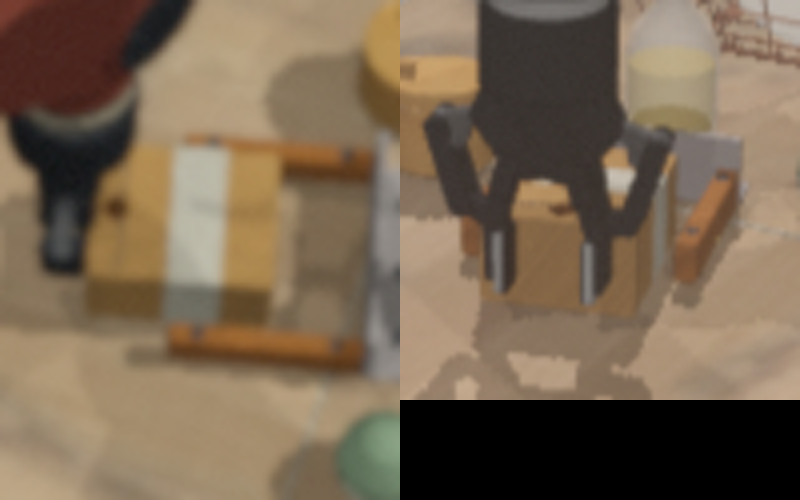

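The carton is half in the lane with a visible gap to the near rail. In the top view its band's far edge is at about row 228.6, column 340, and its front edge at about column 355.

Run:
```python
from h import *
f=lambda u,v,z:lane(onz("top",(u,v),z))
print("carton far top",f(340,228.7,55),"front top",f(355.5,245,55),"front top lane y0",f(354.5,255,55),"stop face",f(373.5,245,45), "rear top",f(317,245,55))
```

```text
carton far top (np.float64(-48.1), np.float64(46.2)) front top (np.float64(0.9), np.float64(-4.0)) front top lane y0 (np.float64(-0.1), np.float64(-37.0)) stop face (np.float64(53.8), np.float64(6.6)) rear top (np.float64(-110.9), np.float64(-14.9))
```

```bash
python3 -m jog '[[[0.0029,-0.0113,0],[0,0,0],0.5],[[0.0057,-0.0226,0],[0,0,0],0.5],[[0.0086,-0.0339,0],[0,0,0],0.5],[[0.0114,-0.0452,0],[0,0,0],0.5],[[0.0143,-0.0565,0],[0,0,0],0.5],[[0.0168,-0.066,0],[0,0,0],0.5],[[0.0188,-0.0743,0],[0,0,0],0.5],[[0.0188,-0.0743,0],[0,0,0],0.5]]'; python3 -m jog '[[[0.0006,-0.0024,0],[0,0,0],0.5],[[0.0012,-0.0048,0],[0,0,0],0.5],[[0.0018,-0.0072,0],[0,0,0],0.5],[[0.0018,-0.0072,0],[0,0,0],0.5],[[0.0018,-0.0072,0],[0,0,0],0.5]]'
python3 - <<'E'
from h import *
s=observe();print(lane(s["tool_pos"]))
E
```

```text
time_s: 8.93
tool_pos: [565.5, -206.2, 30.7]
orientation: [1.925, 2.477, 0.002]
ft_force: [0.1, 1.6, 6.5]
width: 43.1
grip_force: 1.0
time_s: 9.35
tool_pos: [566.2, -209.3, 30.7]
orientation: [1.926, 2.479, 0.003]
ft_force: [-0.6, 4.7, 8.1]
width: 42.8
grip_force: 1.6
(np.float64(-71.8), np.float64(0.2))
```

```bash
for i in 1; do python3 -m jog '[[[0.0008,-0.0032,0],[0,0,0],0.5],[[0.0016,-0.0064,0],[0,0,0],0.5],[[0.0016,-0.0064,0],[0,0,0],0.5]]'; python3 -m jog '[[[0.0004,-0.0016,0],[0,0,0],0.5],[[0.0008,-0.0032,0],[0,0,0],0.5],[[0.0008,-0.0032,0],[0,0,0],0.5]]'; done
python3 - <<'E'
from h import *
s=observe();print(lane(s["tool_pos"]))
tp=capture("top")[:,:,::-1];h=cv2.cvtColor(tp.copy(),cv2.COLOR_BGR2HSV)
print(h[243:247,325:385,1].mean(0).round().astype(int))
print(h[243:247,325:385,2].mean(0).round().astype(int))
E
```

```text
time_s: 9.6
tool_pos: [567.1, -213.2, 30.7]
orientation: [1.926, 2.479, 0.003]
ft_force: [-1.1, 4.5, 8.3]
width: 42.6
grip_force: 1.7
time_s: 9.85
tool_pos: [567.6, -214.9, 30.7]
orientation: [1.926, 2.479, 0.004]
ft_force: [-1.5, 4.7, 9.1]
width: 42.6
grip_force: 1.8
(np.float64(-66.1), np.float64(0.2))
[ 88  85  68  20  12   8   4   4   6  11  14  71 125 136 146 150 153 148
 144 142 141 140 140 139 138 134 112  69  37  27  25  25  26  26  25  27
  28  40  70 112 135 139 139 140 140 140 139 138 120  64  22  16  16  16
  17  16  17  18  19  34]
[116  93  61  37  42  61  74  77  68  48  35  47  78 108 121 118 111 114
 130 148 157 160 161 162 164 166 168 172 178 182 186 188 189 190 190 190
 189 184 174 164 161 160 160 161 160 161 161 156 144 127 134 146 147 144
 142 142 143 144 145 146]
```

```bash
python3 -m jog '[[[0.0004,-0.0016,0],[0,0,0],0.5],[[0.0008,-0.0032,0],[0,0,0],0.5],[[0.0008,-0.0032,0],[0,0,0],0.5]]'; python3 -m jog '[[[0.0004,-0.0016,0],[0,0,0],0.5],[[0.0008,-0.0032,0],[0,0,0],0.5],[[0.0008,-0.0032,0],[0,0,0],0.5]]'
```

```text
time_s: 10.15
tool_pos: [568.0, -216.6, 30.7]
orientation: [1.926, 2.479, 0.004]
ft_force: [-2.2, 5.6, 8.5]
width: 42.3
grip_force: 2.0
time_s: 10.4
tool_pos: [568.0, -216.6, 30.8]
orientation: [-1.927, -2.48, -0.007]
ft_force: [-3.0, 11.0, 12.7]
width: 42.4
grip_force: 3.7
```

Motion has stopped and the force is rising, so the carton is on the stop. I'll retreat straight back, lift and check.

```bash
python3 -m jog '[[[-0.002,0.008,0],[0,0,0],0.5],[[-0.0062,0.0242,0],[0,0,0],0.5],[[-0.0123,0.0485,0],[0,0,0],0.5],[[-0.0123,0.0485,0],[0,0,0],0.5],[[-0.0123,0.0485,0.06],[0,0,0],0.5],[[-0.0123,0.0485,0.12],[0,0,0],0.5],[[-0.0123,0.0485,0.18],[0,0,0],0.5],[[-0.03,0.1,0.25],[0,0,0],0.5],[[-0.05,0.16,0.27],[0,0,0],0.5],[[-0.05,0.2,0.27],[0,0,0],0.5],[[-0.05,0.2,0.27],[0,0,0],0.5],[[-0.05,0.2,0.27],[0,0,0],0.5]]'
python3 - <<'E'
from h import *
tp=capture("top")[:,:,::-1];cv2.imwrite("pics/t9.png",tp);sd=capture("side")[:,:,::-1]
o=np.zeros((500,800,3),np.uint8);o[:500,:400]=cv2.resize(tp[200:300,310:390],(400,500),interpolation=2);o[:400,400:]=cv2.resize(sd[200:300,290:390],(400,400),interpolation=2);cv2.imwrite("pics/c9.png",o)
h=cv2.cvtColor(tp.copy(),cv2.COLOR_BGR2HSV)
print(h[212:275,356:359,1].mean(1).round().astype(int));print(h[212:275,338:341,1].mean(1).round().astype(int));print(h[243:247,325:385,1].mean(0).round().astype(int))
E
```

```text
time_s: 11.4
tool_pos: [536.4, -97.3, 190.3]
orientation: [1.922, 2.484, -0.001]
ft_force: [-0.5, -0.1, -0.5]
width: 42.8
grip_force: 0.0
[ 81  82  81  81  83  81  79  78  80  82  83  83  85  85  85 100 128 140
 100  55  33  27  26  27  27  27  27  28  28  28  27  27  27  26  27  26
  27  27  27  26  26  26  26  27  26  27  30  30  30  32  33  35  38  66
 116 157 173 177 177 178 161 123  98]
[ 75  76  76  76  77  79  80  79  79  77  77  78  79  83  98 131 157 158
 150 143 141 140 139 139 139 138 139 140 142 146 149 149 147 145 141 140
 140 140 140 141 139 140 140 140 142 147 149 148 145 145 148 150 141 129
 121 132 157 176 172 145 113  95  89]
[ 90  90  90  89  90  91  92  91  90  92  98 119 135 142 146 150 156 150
 148 145 142 140 140 140 142 139 129  96  58  34  27  27  26  27  27  27
  27  30  47  88 131 140 142 142 141 140 141 138 126  89  39  18  16  17
  16  18  18  18  21  35]
```

View pics/c9.png

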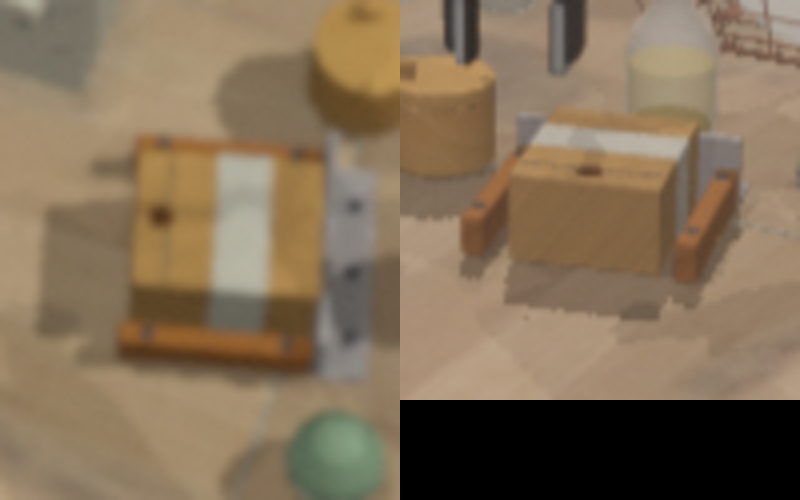

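The carton is home against the stop (top inset, column about 323) with a gap at both rails. The arm is clear, so I'll hand the job in.

```bash
python3 -c "
from h import *
print(lane(onz('top',(357,230.4),55)))
print(job_done())"
```

```text
(np.float64(2.3), np.float64(45.4))
the job is handed in; nothing more can be done
None
```

The carton was pushed square and down the lane until it stopped against the steel stop, measured about 1 mm or less off the middle line; the arm was withdrawn and the job handed in at about 11.5 s, but no verdict came back.

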